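# Load the reader: rack into its bay, swab into the open vial

## Robot

A 7-joint arm with a two-finger parallel gripper is mounted at the origin on the work surface. World frame = base frame: x ahead of the robot, y to its left, z up, the work surface at z = 0. Lengths are in m, angles in rad, forces in N, time in s.
With the tool pointing down it reaches from about 0.425 to 0.875 m from the base axis. Payload 8.4 kg.
Tool frame: the origin (TCP) lies at the very end of the fingers, on their centre line; the grasp point (between the pads) lies env.grip_point_offset behind it (env.grip_point_offset is the distance from the TCP to the grasp point, in m); z points along the fingers, y is the line along which they close (so a half turn about z gives the same grasp; the last joint's range is limited). The gripper opens to 87 mm and grips with 3 to 60 N. Pads are 19 mm wide; open, the fingers measure 117 mm over their backs; the gripper's body (75 mm by 190 mm) begins 51 mm behind the grasp point.
Start: joints at [1.112, 0.333, 0.04, 1.465, -0.013, 1.343, -0.059], TCP at [0.229, -0.608, 0.223] pointing down, gripper open.
Joint ranges: [-2.58, 2.58], [-0.38, 2.09], [-1.3, 1.39], [0.25, 2.4], [-1.5, 4.64], [0.08, 2.09], [-2.65, 2.65]. Speed limits (rad/s): [2.22, 2.22, 2.79, 2.79, 3.14, 3.14, 3.14].

## Interface

Orientations are given as a rotation vector (axis times angle).
In Python, from workcell import env, cams, workorder gives the robot as it stands.
- The arm moves only by the tool send_rows, never from a script. Its argument "commands" is a list of rows, each an object with "hand": the finger opening in mm, from 0 to 87; "travel": the shift along the tool's x, y, z in mm, a list of three; "rot": the turn, a rotation vector about the tool's x, y, z in rad, a list of three. A call has 1 to 5 rows; each row shifts and turns the commanded pose from where the row before left it, along the tool's axes as they then stand; what a row does not reach is not made up. A row lasts 1/12 s, in which the tool goes at most 41.7 mm and 7.16 degrees, less where a joint would pass 70% of its speed; a pose out of reach is approached as far as the arm can. A call is refused whole if a number of a shift passes 41.7 or a number of a turn 0.125, either way. A call with a gripper value outside its range is refused whole. The fingers move at their own pace and stop on an object; the grip force is fixed at half the most. Time passes only in rows, so rows that do not move let the fingers close. It gives the time, the measured TCP pose, the force, the opening and the grip force at its end, in the units of the state.
- env.observe(): the state, without advancing time (a new reading comes with each control period).
- cams.capture(name): name is "side" or "top" or "wrist"; returns the picture (384x512x3 uint8, red, green, blue); there is no depth.
- cams.get_calibration(name): a dict with "fx", "fy", "cx", "cy" (pixels), "T" (4x4, takes a point from camera to world coordinates). Camera axes: x right, y down, z forward; pixel columns grow to the right and rows downward; lengths in m; the calibration is good to about 2 mm. A picture is of the moment at which its call begins: read the wrist's pose just before it. get_calibration takes no time and is no camera call; for the wrist camera it gives the pose at the moment of the call.
- workorder.sign_off(): hands the job in; it is judged then, once.
The state is a dict: "t": time; "joints": joint angles; "dq": joint speeds; "effort": joint torques, N m; "tool_pos": TCP position; "tool_rot": TCP orientation; "contact_force": force on the tool from outside, world axes, zero at the start; "wrist_torque": the same for the moment, N m; "gripper_width": finger opening in m; "gripper_force": force on a finger pad.
Only numpy, scipy, OpenCV 4.12 (cv2) and the standard library are available. Lean on these libraries where they do the work, as an engineer would, in place of code of your own. Each camera call takes 0.05 s, during which the arm holds its last target. There are 200 camera calls.

## Task

Slide the orange vial rack along the bench into the loading bay of the white reader until it is fully home against the back of the bay, without lifting the rack. Then take the blue-capped swab from the grey stand and push it down into the open vial in the middle of the rack, pressing the loose plug in the vial down with it, until the blue cap sits on the vial's rim, and let go. Leave the other swabs, the bottle and the jar where they are.

Things in the scene. Friction and masses are not known exactly. Their poses are not given: they have to be found in the camera images.
- reader: Low white reader, fixed. Origin: on the table, where the rack's origin is when fully home; x points into the bay. White housing (90 deep, 220 wide, 60 high) starts at x = +45 mm: the back of the bay. Black rails, 12 thick, 25 high, inner faces at y = +-61 mm, from x = -5 to +45; from x = -5 to -40 they flare out by 0.5 rad to a mouth about 158 mm wide.
- rack: Loose orange block, 90 (x) by 110 (y) by 45 mm high, 0.4 to 0.8 kg. Origin: centre of its underside; its +x face goes against the back of the bay. In the middle of its top is the open amber vial neck (diameter 19 mm, 23 at the rim; rim 75 mm above the table); at y = +-37 mm two closed vials with white caps, diameter 22, tops 66 mm above the table.
- vial_mouth (a point): Centre of the open vial's mouth, at its rim, 75 mm above the rack's underside. The mouth is 15 mm in diameter and narrows to an 11 mm bore. z points up, x and y as for the rack.
- plug (a joint): Position in m of the white plug inside the open vial, 0 to 0.029, growing downwards. At 0 its top lies 39 mm below the rim; it stays where it is by friction and is pushed down with about 4 N. The seated swab brings it to about 0.026.
- blue_swab: The swab to use, with a blue cap; 25 g. White shaft, diameter 7, 65 mm long, tip tapered to 3 mm; above it a round cap, diameter 24, 30 mm tall. Origin: the shaft's tip; z points up to the cap. Stands upright, loose, in one of the stand's holes, tip 10 mm and cap underside 75 mm above the table.
- blue_swab_collar (a point): Centre of the underside of the blue cap, where the shaft joins it, 65 mm above the tip; z points up to the cap's top, 30 mm higher. When seated it coincides with the vial's mouth.
- red_swab: Same swab with a red cap, to be left in the stand; same size and origin.
- white_swab: Same swab with a white cap, to be left in the stand; same size and origin.
- stand: Grey swab stand, fixed, 130 (x) by 50 (y) by 55 mm high. Origin: centre of its underside. Three holes 9 mm in diameter and 45 mm deep at x = -45, 0 and +45 mm, y = 0, one swab in each, in any order; caps hover 20 mm above its top.
- bottle: Loose clear bottle with a blue cap, 70 mm in diameter, 170 mm tall, to be left alone. Origin: centre of its underside.
- jar: Loose white jar with an orange lid, 48 mm in diameter, 60 mm tall, to be left alone. Origin: centre of its underside.
There are look-alikes about, which are no part of the job. Leave any purple look-alike of the rack alone.

How it is judged:
On the way, in this order (a step that is already met when the one before it is completed fails the run):
1. the rack is fully home in the bay, the blue swab not yet in the vial (x of rack in the frame of reader between -0.006 and 0.006 m and y of rack in the frame of reader between -0.008 and 0.008 m and angle between the x axis of rack and the x axis of reader, either way round below 0.08 rad and angle between rack's own z axis and vertical below 0.05 rad and distance between blue_swab_collar and vial_mouth above 0.05 m), for 0.2 s.
2. the blue swab is pushed fully down into the open vial (z of blue_swab_collar in the frame of vial_mouth between -0.003 and 0.003 m and horizontal distance between blue_swab_collar and vial_mouth below 0.005 m and angle between blue_swab's own z axis and vertical below 0.08 rad), for 0.2 s.
At the end, for the whole second after the job is handed in: Rack on the bench within 8 mm of home and of the bay's middle, 0.08 rad of square; blue swab in the open vial, cap underside within 3 mm of the rim's height and 5 mm of its centre, upright within 0.08 rad, plug down over 22 mm; both at rest (all of step 2 and x of rack in the frame of reader between -0.008 and 0.008 m and y of rack in the frame of reader between -0.008 and 0.008 m and angle between the x axis of rack and the x axis of reader, either way round below 0.08 rad and angle between rack's own z axis and vertical below 0.05 rad and value of joint plug above 0.022 m and linear speed of each of blue_swab, rack below 0.01 m/s); the robot touches nothing.
It fails at once if the rack is lifted more than 12 mm off the bench (height (world z) of rack above 0.012 m).
It fails at once if the rack is tipped by more than 0.2 rad (angle between rack's own z axis and vertical above 0.2 rad).
It fails at once if another swab is moved more than 15 mm (distance of any of red_swab, white_swab from where it was at the start of the episode above 0.015 m).
It fails at once if the bottle is moved more than 20 mm (distance of bottle from where it was at the start of the episode above 0.02 m).
It fails at once if the jar is moved more than 20 mm (distance of jar from where it was at the start of the episode above 0.02 m).
It also fails if it takes over 64 s, if anything falls off the work surface, if the arm or the gripper's body presses on something with over 40 N, if the wrist force passes 120 N, or if a joint passes its speed limit or range.

## Working session

There is one attempt and no reset: what is moved stays moved. The work goes in short steps, Python scripts to look and compute and a tool call to move; the robot and the scene stay as the last step left them, time stands still between calls to the robot, and variables do not carry over. Pictures are saved under pics/ and viewed, at most 10 in all, crops included, and the job is handed in when it is done.

Besides the shell and the picture viewer there is one more tool, called after ">>>" as name(argument=value, ...) on one line, values as JSON. send_rows: Moves the arm, as the interface text tells. Its arguments: {"type":"object","properties":{"commands":{"type":"array","items":{"type":"object","properties":{"hand":{"type":"number"},"travel":{"type":"array","items":{"type":"number"}},"rot":{"type":"array","items":{"type":"number"}}}}}},"required":["commands"]}

```bash
mkdir -p pics; python3 - <<'E'
from workcell import env,cams
import cv2,numpy as np
s=env.observe(); print({k:np.round(v,3).tolist() for k,v in s.items()}, env.grip_point_offset)
for n in ["side","top"]:
    c=cams.get_calibration(n); print(n,c["fx"],c["fy"],c["cx"],c["cy"],np.round(c["T"],4).tolist())
    cv2.imwrite(f"pics/{n}0.png",cams.capture(n)[:,:,::-1])
a=cv2.imread("pics/side0.png");b=cv2.imread("pics/top0.png")
E
ls
```

```text
{'t': 0.0, 'joints': [1.112, 0.334, 0.04, 1.466, -0.013, 1.343, -0.058], 'dq': [-0.0, 0.002, -0.0, 0.0, -0.0, -0.001, 0.001], 'effort': [0.0, -65.636, 1.335, -40.381, -0.06, 0.045, 0.0], 'tool_pos': [0.229, -0.608, 0.222], 'tool_rot': [-3.089, -0.562, 0.001], 'contact_force': [0.112, 0.621, -0.762], 'wrist_torque': [-0.001, -0.009, -0.047], 'gripper_force': 0.0, 'gripper_width': 0.087} 0.0187
side 470.5876686508937 470.5876686508937 256.2346038309063 194.63530687525957 [[-0.8906, -0.2733, 0.3636, 0.0922], [-0.4548, 0.5431, -0.7058, 0.8404], [-0.0046, -0.794, -0.6079, 0.7912], [0.0, 0.0, 0.0, 1.0]]
top 368.1581491683501 368.1581491683501 256.0600556211149 194.0270665843416 [[0.0077, -0.9992, 0.0396, 0.4647], [-0.9999, -0.0072, 0.0133, -0.0212], [-0.013, -0.0397, -0.9991, 1.1786], [0.0, 0.0, 0.0, 1.0]]
pics
```

View pics/top0.png

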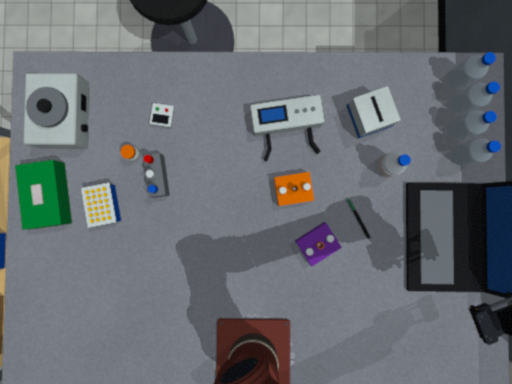

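View pics/side0.png

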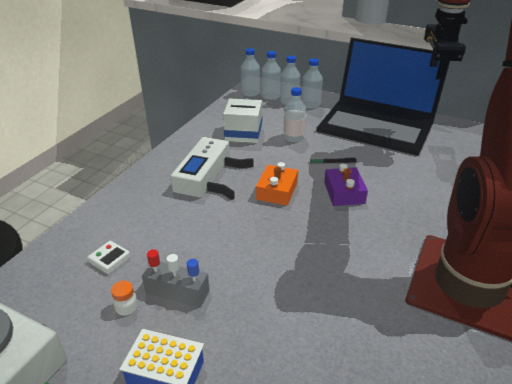

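The top view shows the orange rack at (294,189). The reader is at (287,115), with its rails towards the robot. The stand is at (154,174), with red, white and blue caps at (149,159), (150,174) and (152,188). The purple look-alike is at (318,243), the jar at (129,152) and the bottle at (397,163). The only other blue caps are on bottles, so the blue one in the stand is the swab to use. Next I'll measure with masks.

```bash
cat > h.py <<'E'
import cv2,numpy as np
from workcell import env,cams
def ray(c,u,v):
    T=np.array(c["T"]); d=T[:3,:3]@[(u-c["cx"])/c["fx"],(v-c["cy"])/c["fy"],1]; return T[:3,3],d/np.linalg.norm(d)
def plane(c,uv,z):
    o,d=ray(c,*uv); return o+d*(z-o[2])/d[2]
def tri(c1,p1,c2,p2):
    A=np.zeros((3,3));b=np.zeros(3);R=[ray(c1,*p1),ray(c2,*p2)]
    for o,d in R: P=np.eye(3)-np.outer(d,d);A+=P;b+=P@o
    x=np.linalg.solve(A,b); return x,np.linalg.norm((np.eye(3)-np.outer(R[0][1],R[0][1]))@(x-R[0][0]))
def proj(c,X):
    T=np.linalg.inv(np.array(c["T"]));p=T[:3,:3]@X+T[:3,3];return np.array([c["fx"]*p[0]/p[2]+c["cx"],c["fy"]*p[1]/p[2]+c["cy"]])
def blobs(img,lo,hi,roi=None,amin=8):
    "HSV range blobs; roi=(u0,v0,u1,v1); list of (area,centroid,contour)"
    h=cv2.cvtColor(img,cv2.COLOR_BGR2HSV);m=cv2.inRange(h,lo,hi)
    if roi: k=np.zeros_like(m);k[roi[1]:roi[3],roi[0]:roi[2]]=1;m*=k
    n,l,s,cc=cv2.connectedComponentsWithStats(m)
    return sorted([(int(s[i,4]),cc[i],cv2.findContours((l==i).astype(np.uint8),0,2)[0][0]) for i in range(1,n) if s[i,4]>=amin],key=lambda t:-t[0])
E
python3 - <<'E'
from h import *
t=cv2.imread("pics/top0.png");s=cv2.imread("pics/side0.png")
ct,cs=cams.get_calibration("top"),cams.get_calibration("side")
def show(n,bl,c,z):
    for a,p,k in bl[:4]:
        r=cv2.minAreaRect(k); print(n,a,p.round(1),np.round(cv2.boxPoints(r),1).tolist(),plane(c,p,z).round(3)[:2]); 
B=((105,150,60),(125,255,255));O=((5,180,120),(18,255,255));Rd=((0,150,80),(4,255,255));W=((0,0,150),(179,60,255))
bt=blobs(t,*B,roi=(140,150,170,200));bs=blobs(s,*B,roi=(170,250,215,300))
show("blue top",bt,ct,.1);show("blue side",bs,cs,.1)
print("tri",tri(ct,bt[0][1],cs,bs[0][1]))
show("rack top",blobs(t,*O,roi=(265,165,325,215)),ct,.045);show("rackside",blobs(s,*O,roi=(245,155,305,210)),cs,.045)
wt=blobs(t,*W,roi=(270,165,320,215));ws=blobs(s,*W,roi=(255,155,300,195));show("wcap",wt,ct,.066);show("wcap side",ws,cs,.066)
for i in (0,1):
  for j in (0,1):
    print(tri(ct,wt[i][1],cs,ws[j][1]))
show("reader",blobs(t,*W,roi=(240,85,335,142),amin=100),ct,.06)
show("rails",blobs(t,(0,0,0),(179,255,60),roi=(255,120,328,165)),ct,.025)
E
```

```text
blue top 63 [152.2 188.7] [[148.0, 185.0], [157.0, 185.0], [157.0, 192.0], [148.0, 192.0]] [0.521 0.299]
blue side 86 [192.2 263.4] [[187.0, 259.0], [197.0, 259.0], [197.0, 269.0], [187.0, 269.0]] [0.517 0.301]
blue side 9 [195.2 272.9] [[193.0, 271.0], [197.0, 271.0], [197.0, 274.0], [193.0, 274.0]] [0.498 0.32 ]
tri (array([0.52006707, 0.29923488, 0.09741935]), np.float64(0.0012645887888360005))
rack top 871 [293.4 188.5] [[273.79998779296875, 177.10000610351562], [308.79998779296875, 171.60000610351562], [313.29998779296875, 199.8000030517578], [278.20001220703125, 205.39999389648438]] [ 0.527 -0.121]
rackside 1078 [276.6 185.5] [[253.6999969482422, 198.5], [260.20001220703125, 163.0], [298.20001220703125, 169.89999389648438], [291.70001220703125, 205.39999389648438]] [ 0.508 -0.086]
wcap 38 [306.4 186.1] [[302.0, 186.0], [306.0, 182.0], [310.5, 186.5], [306.5, 190.5]] [ 0.534 -0.158]
wcap 37 [282. 190.] [[278.0, 190.0], [282.0, 186.0], [286.0, 190.0], [282.0, 194.0]] [ 0.522 -0.085]
wcap side 51 [280.7 164.1] [[276.0, 161.0], [285.0, 161.0], [285.0, 168.0], [276.0, 168.0]] [ 0.52
[... 644 characters left out ...]
0.002726071788235472))
reader 1402 [292.3 112.9] [[250.1999969482422, 104.5999984741211], [320.20001220703125, 94.19999694824219], [324.3999938964844, 121.80000305175781], [254.3000030517578, 132.1999969482422]] [ 0.758 -0.115]
rails 127 [311.7 140.4] [[303.20001220703125, 129.3000030517578], [309.8999938964844, 126.69999694824219], [319.5, 151.39999389648438], [312.8999938964844, 154.0]] [ 0.681 -0.18 ]
rails 90 [267.5 146.8] [[263.79998779296875, 159.89999389648438], [266.0, 133.8000030517578], [271.29998779296875, 134.3000030517578], [269.1000061035156, 160.3000030517578]] [ 0.66  -0.041]
rails 10 [261. 122.] [[258.5, 121.5], [260.0, 120.0], [263.0, 123.0], [261.5, 124.5]] [ 0.738 -0.02 ]
```

```bash
python3 - <<'E'
import cv2
t=cv2.imread("pics/top0.png");s=cv2.imread("pics/side0.png")
a=cv2.resize(t[85:215,240:340],(400,520),interpolation=2);b=cv2.resize(s[240:310,120:220],(400,280),interpolation=2);c=cv2.resize(s[155:210,245:345],(400,220),interpolation=2)
import numpy as np
cv2.imwrite("pics/crop1.png",np.hstack([a,np.vstack([b,c,np.zeros((20,400,3),np.uint8)])]))
E
```

```text
(no output)
```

View pics/crop1.png

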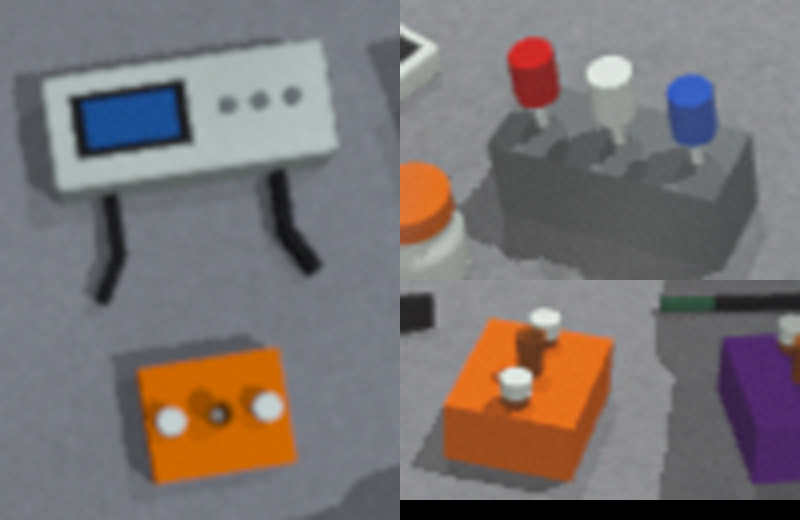

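The crop confirms the layout. The blue-capped swab is the one at the robot's end of the stand, side view (192,263). The orange rack has the amber mouth between two white caps, and purple is the look-alike. Now I'll compute frames and moves.

```bash
cat >> h.py <<'E'
from scipy.spatial.transform import Rotation as Rn
def tool(): 
    s=env.observe(); return np.array(s["tool_pos"]),Rn.from_rotvec(s["tool_rot"]).as_matrix()
def need(X,yaw):
    "mm shift in current tool axes, and residual rotvec to a downward tool with tool x at yaw"
    p,R=tool(); c,s=np.cos(yaw),np.sin(yaw); G=np.array([[c,s,0],[s,-c,0],[0,0,-1.]])
    return (R.T@(np.array(X)-p)*1000).round(1),Rn.from_matrix(R.T@G).as_rotvec().round(4)
E
python3 - <<'E'
from h import *
ct=cams.get_calibration("top");t=cv2.imread("pics/top0.png")
bl=plane(ct,(249.8,104.2),.06);br=plane(ct,(320.7,93.7),.06)
yv=(bl-br);print("housing width",np.linalg.norm(yv)); yaw=np.arctan2(-yv[0],yv[1]);print("yaw",yaw)
ex=np.array([np.cos(yaw),np.sin(yaw)]);ey=np.array([-ex[1],ex[0]])
O=(bl+br)[:2]/2-.135*ex;print("reader",O)
# rails: dark pixels in reader frame at z=.025
h=cv2.cvtColor(t,cv2.COLOR_BGR2HSV);m=cv2.inRange(h,(0,0,0),(179,255,70));
pts=[plane(ct,(u,v),.025)[:2] for v in range(125,165) for u in range(258,325) if m[v,u]]
q=(np.array(pts)-O)@np.array([ex,ey]).T
for x0 in np.arange(-.045,.04,.01):
    k=q[abs(q[:,0]-x0-.005)<.005]; a=k[k[:,1]>0,1];b=k[k[:,1]<0,1]
    if len(a) and len(b): print(round(x0+.005,3),a.min().round(4),a.max().round(4),b.min().round(4),b.max().round(4))
w=[plane(ct,p,.066)[:2] for p in ((282,190),(306.4,186.1))];rc=(w[0]+w[1])/2;d=w[0]-w[1];print("rack",rc,"yaw",np.arctan2(-d[0],d[1]),"in reader",(rc-O)@ex,(rc-O)@ey)
pu=blobs(t,(125,80,30),(160,255,255),roi=(290,220,345,270))[0][2]
print("purple",[plane(ct,p,.045)[:2].round(3).tolist() for p in cv2.boxPoints(cv2.minAreaRect(pu))])
cal=cams.get_calibration("wrist");p,R=tool();print("wristcam rel tool",(R.T@(np.array(cal["T"])[:3,3]-p)).round(3),(R.T@np.array(cal["T"])[:3,:3]).round(2).tolist(),cal["fx"])
P=rc-.075*ex
print("pre",P,need([*P,.2],yaw))
E
```

```text
housing width 0.21980860129842034
yaw 0.15261554916266418
reader [ 0.66824046 -0.1140109 ]
-0.04 0.081 0.0908 -0.0808 -0.0715
-0.03 0.0765 0.0903 -0.0848 -0.0667
-0.02 0.072 0.089 -0.0827 -0.0614
-0.01 0.0671 0.0809 -0.0753 -0.0566
0.0 0.0657 0.0764 -0.07 -0.0545
0.01 0.0643 0.075 -0.0693 -0.0554
0.02 0.0638 0.0767 -0.0702 -0.0537
0.03 0.0646 0.0749 -0.069 -0.0556
0.04 0.0637 0.0766 -0.07 -0.0539
rack [ 0.5276692 -0.121444 ] yaw 0.16584263229187013 in reader -0.14006738357839993 0.014023475833833815
purple [[0.368, -0.124], [0.429, -0.218], [0.349, -0.269], [0.289, -0.176]]
wristcam rel tool [ 0.08   0.001 -0.162] [[-0.0, -0.96, -0.29], [1.0, -0.0, -0.0], [0.0, -0.29, 0.96]] 329.97036444507336
pre [ 0.45354094 -0.13284578] (array([ 377.8, -365.6,   22.2]), array([-0.0014,  0.0003,  0.2071]))
```

>>> send_rows(commands=[{"hand": 60,"travel": [25,-24.4,1.5],"rot": [0,0,0]},{"hand": 60,"travel": [25,-24.4,1.5],"rot": [0,0,0]},{"hand": 60,"travel": [25,-24.4,1.5],"rot": [0,0,0]},{"hand": 60,"travel": [25,-24.4,1.5],"rot": [0,0,0]},{"hand": 60,"travel": [25,-24.4,1.5],"rot": [0,0,0]}])

```text
t: 0.52
tool_pos: [0.3032, -0.4484, 0.2146]
tool_rot: [-3.09, -0.562, 0.001]
contact_force: [0.2, 0.7, 0.1]
gripper_width: 0.0634
gripper_force: 0.0
```

>>> send_rows(commands=[{"hand": 60,"travel": [25,-24.4,1.5],"rot": [0,0,0]},{"hand": 60,"travel": [25,-24.4,1.5],"rot": [0,0,0]},{"hand": 60,"travel": [25,-24.4,1.5],"rot": [0,0,0]},{"hand": 60,"travel": [25,-24.4,1.5],"rot": [0,0,0]},{"hand": 60,"travel": [25,-24.4,1.5],"rot": [0,0,0]}])

```text
t: 0.93
tool_pos: [0.3771, -0.2903, 0.2073]
tool_rot: [-3.091, -0.562, 0.001]
contact_force: [2.1, -0.4, 0.2]
gripper_width: 0.0602
gripper_force: 0.0
```

>>> send_rows(commands=[{"hand": 60,"travel": [25,-24.4,1.5],"rot": [0,0,0]},{"hand": 60,"travel": [25,-24.4,1.5],"rot": [0,0,0]},{"hand": 60,"travel": [25,-24.4,1.5],"rot": [0,0,0]},{"hand": 60,"travel": [25,-24.4,1.5],"rot": [0,0,0.1]},{"hand": 60,"travel": [25,-24.4,1.5],"rot": [0,0,0.1]}])

```text
t: 1.35
tool_pos: [0.454, -0.1336, 0.1999]
tool_rot: [3.132, 0.244, -0.0]
contact_force: [0.6, -1.6, 0.6]
gripper_width: 0.0598
gripper_force: 0.0
```

```bash
python3 - <<'E'
from h import *
import json
print(need([.4535,-.1328,.2],.1526))
c=cams.get_calibration("wrist");im=cams.capture("wrist")[:,:,::-1].copy();cv2.imwrite("pics/w1.png",im)
json.dump({k:np.array(v).tolist() for k,v in c.items()},open("w1.json","w"))
print(env.observe()["t"])
E
```

```text
(array([-0.4, -0.8, -0.1]), array([0.0001, 0.0003, 0.0029]))
1.4
```

View pics/w1.png

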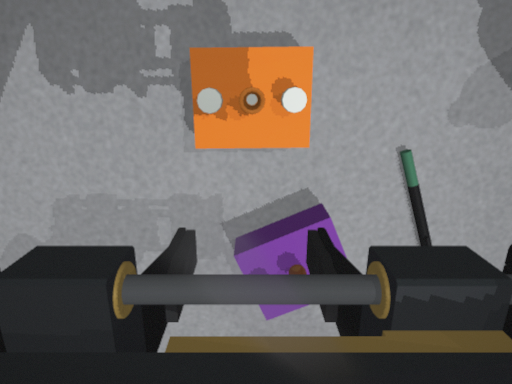

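The wrist view shows the rack square to the hand, mouth at (252,100) and caps at (209,100) and (294,100). The purple block is behind the fingers. I'll refine the rack position, triangulating the mouth and cap heights against the top view.

```bash
python3 - <<'E'
from h import *
import json
c=json.load(open("w1.json"));ct=cams.get_calibration("top");im=cv2.imread("pics/w1.png")
W=((0,0,130),(179,70,255));b=blobs(im,*W,roi=(195,85,310,116),amin=100)
for a,p,k in b:
    (u,v),r=cv2.minEnclosingCircle(k); print(a,p,(u,v),r,plane(c,(u,v),.066))
ps=sorted([cv2.minEnclosingCircle(k)[0] for a,p,k in b[:2]])
for p,q in zip(ps,((282,190),(306.4,186.1))): print("tri",tri(c,p,ct,q))
w=[plane(c,p,.066)[:2] for p in ps];d=w[0]-w[1];rc=(w[0]+w[1])/2
yaw=.1526;ex=np.array([np.cos(yaw),np.sin(yaw)]);ey=np.array([-ex[1],ex[0]]);O=np.array([.66824,-.11401])+.003*ey
print("rack",rc,np.linalg.norm(d),np.arctan2(-d[0],d[1]),"rel",(rc-O)@ex,(rc-O)@ey)
p,R=tool();print("tool rel rack",(p[:2]-rc)@ex,(p[:2]-rc)@ey)
E
```

```text
510 [293.89019608  99.33137255] (293.9473571777344, 99.31578826904297) 12.832931518554688 [ 0.53080287 -0.15970244  0.066     ]
510 [209.20784314 100.17058824] (209.22979736328125, 100.19696807861328) 12.826276779174805 [ 0.51876722 -0.08738304  0.066     ]
tri (array([ 0.52013847, -0.08586108,  0.06108362]), np.float64(0.0018750584129698187))
tri (array([ 0.53118371, -0.15355988,  0.10922796]), np.float64(0.0006330995749799865))
rack [ 0.52478504 -0.12354274] 0.07331406696832586 0.16491215466023357 rel -0.14323695238782366 0.009384403957080303
tool rel rack -0.06713553179712275 0.006995370088668071
```

>>> send_rows(commands=[{"hand": 60,"travel": [0,6,36],"rot": [0,0,0]},{"hand": 60,"travel": [0,0,36],"rot": [0,0,0]},{"hand": 60,"travel": [0,0,36],"rot": [0,0,0]},{"hand": 60,"travel": [0,0,36],"rot": [0,0,0]},{"hand": 60,"travel": [0,0,36],"rot": [0,0,0]}])

```text
t: 1.82
tool_pos: [0.4546, -0.1414, 0.0185]
tool_rot: [3.131, 0.252, 0.0]
contact_force: [0.2, -0.7, 0.8]
gripper_width: 0.0603
gripper_force: 0.0
```

>>> send_rows(commands=[{"hand": 60,"travel": [6,0,0],"rot": [0,0,0]},{"hand": 60,"travel": [8,0,0],"rot": [0,0,0]},{"hand": 60,"travel": [10,1,0],"rot": [0,0,0]},{"hand": 60,"travel": [10,1,0],"rot": [0,0,0]},{"hand": 60,"travel": [10,1,0],"rot": [0,0,0]}])

```text
t: 2.23
tool_pos: [0.5009, -0.1377, 0.022]
tool_rot: [3.13, 0.251, 0.002]
contact_force: [-7.8, 0.1, 5.8]
gripper_width: 0.06
gripper_force: 3.9
```

>>> send_rows(commands=[{"hand": 60,"travel": [10,1,0],"rot": [0,0,0]},{"hand": 60,"travel": [10,1,0],"rot": [0,0,0]},{"hand": 60,"travel": [10,1,0],"rot": [0,0,0]},{"hand": 60,"travel": [10,1,0],"rot": [0,0,0]},{"hand": 60,"travel": [8,1,0],"rot": [0,0,0]}])

```text
t: 2.65
tool_pos: [0.5488, -0.1348, 0.0217]
tool_rot: [3.131, 0.251, 0.001]
contact_force: [-7.5, 0.2, 5.9]
gripper_width: 0.06
gripper_force: 3.7
```

```bash
python3 - <<'E'
from h import *
s=env.observe();print(s["t"],s["tool_pos"],s["contact_force"])
import json
c=cams.get_calibration("wrist");im=cams.capture("wrist")[:,:,::-1].copy();t=cams.capture("top")[:,:,::-1].copy()
json.dump({k:np.array(v).tolist() for k,v in c.items()},open("w2.json","w"));cv2.imwrite("pics/w2.png",im)
cv2.imwrite("pics/t2raw.png",t)
a=cv2.resize(t[85:215,240:340],(295,384),interpolation=2);cv2.imwrite("pics/wt2.png",np.hstack([im[:,6:],a])[:, :800])
E
```

```text
2.65 [ 0.54880002 -0.13481954  0.02166988] [-7.46899148  0.16513077  5.85007801]
```

View pics/wt2.png

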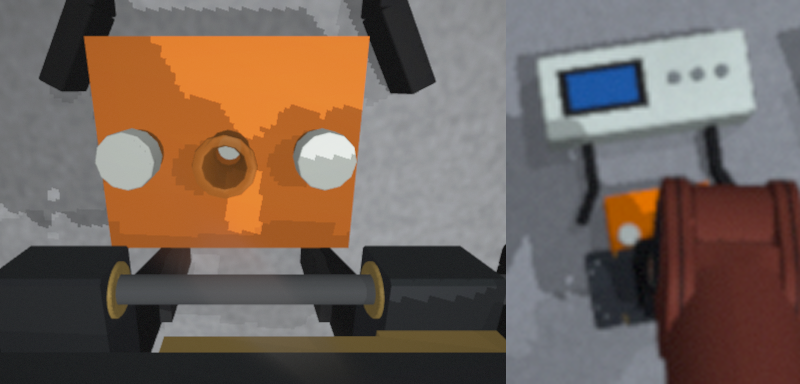

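The rack is just inside the mouth and square to it, rails at both sides of the wrist view: inner edges about (115,0) and (362,0) in the crop. I'll measure its lateral offset from the rails.

```bash
python3 - <<'E'
from h import *
import json
c=json.load(open("w2.json"));im=cv2.imread("pics/w2.png")
yaw=.1526;ex=np.array([np.cos(yaw),np.sin(yaw)]);ey=np.array([-ex[1],ex[0]]);O=np.array([.66824,-.11401])
f=lambda p:((p[:2]-O)@ex,(p[:2]-O)@ey)
h=cv2.cvtColor(im,cv2.COLOR_BGR2HSV)
orange=cv2.inRange(h,(5,150,80),(20,255,255));dark=cv2.inRange(h,(0,0,0),(179,255,60))
for v in (2,10,20,30):
    d=np.where(dark[v])[0];L=d[d<256];R=d[d>256]
    print(v,[np.round(f(plane(c,(u,v),.025)),4) for u in (L.min(),L.max(),R.min(),R.max())],L.max(),R.min())
for v in (45,100,200):
    o=np.where(orange[v])[0]; print("rack",v,[np.round(f(plane(c,(u,v),.045)),4) for u in (o.min(),o.max())])
W=((0,0,120),(179,60,255))
print([np.round(f(plane(c,u,.066)),4) for u in ((135,160),(332,158))])
E
```

```text
2 [array([-0.0056,  0.0748]), array([-0.0055,  0.0542]), array([-0.0048, -0.0529]), array([-0.0047, -0.0718])] 119 369
10 [array([-0.0087,  0.0761]), array([-0.0086,  0.0541]), array([-0.0079, -0.0528]), array([-0.0077, -0.0735])] 120 368
20 [array([-0.0126,  0.0785]), array([-0.0125,  0.055 ]), array([-0.0118, -0.0541]), array([-0.0116, -0.0754])] 119 370
30 [array([-0.0166,  0.0804]), array([-0.0164,  0.0572]), array([-0.0157, -0.0554]), array([-0.0156, -0.0778])] 115 372
rack 45 [array([-0.0249,  0.0596]), array([-0.0242, -0.0502])]
rack 100 [array([-0.0454,  0.0591]), array([-0.0447, -0.0501])]
rack 200 [array([-0.0883,  0.0589]), array([-0.0876, -0.0504])]
[array([-0.0657,  0.0394]), array([-0.0645, -0.0321])]
```

>>> send_rows(commands=[{"hand": 60,"travel": [10,1,0],"rot": [0,0,0]},{"hand": 60,"travel": [10,1,0],"rot": [0,0,0]},{"hand": 60,"travel": [10,1,0],"rot": [0,0,0]},{"hand": 60,"travel": [10,0.5,0],"rot": [0,0,0]},{"hand": 60,"travel": [10,0,0],"rot": [0,0,0]}])

```text
t: 3.17
tool_pos: [0.597, -0.1308, 0.0209]
tool_rot: [3.131, 0.249, -0.002]
contact_force: [-7.2, -1.0, 4.6]
gripper_width: 0.06
gripper_force: 3.6
```

>>> send_rows(commands=[{"hand": 60,"travel": [4,0,0],"rot": [0,0,0]},{"hand": 60,"travel": [3,0,0],"rot": [0,0,0]},{"hand": 60,"travel": [2,0,0],"rot": [0,0,0]}])

```text
t: 3.42
tool_pos: [0.6055, -0.1291, 0.0207]
tool_rot: [3.131, 0.25, -0.002]
contact_force: [-8.4, -1.2, 6.7]
gripper_width: 0.0596
gripper_force: 4.2
```

>>> send_rows(commands=[{"hand": 60,"travel": [2,0,0],"rot": [0,0,0]},{"hand": 60,"travel": [0,0,0],"rot": [0,0,0]}])

```text
t: 3.58
tool_pos: [0.6077, -0.1288, 0.0207]
tool_rot: [3.131, 0.25, -0.001]
contact_force: [-4.9, -0.1, 2.3]
gripper_width: 0.0601
gripper_force: 2.5
```

>>> send_rows(commands=[{"hand": 60,"travel": [2,0,0],"rot": [0,0,0]},{"hand": 60,"travel": [0,0,0],"rot": [0,0,0]}])

```text
t: 3.75
tool_pos: [0.6096, -0.1285, 0.0206]
tool_rot: [3.131, 0.25, -0.001]
contact_force: [-6.3, -2.0, 4.1]
gripper_width: 0.0598
gripper_force: 2.6
```

>>> send_rows(commands=[{"hand": 60,"travel": [2,0,0],"rot": [0,0,0]},{"hand": 60,"travel": [1.5,0,0],"rot": [0,0,0]},{"hand": 60,"travel": [0,0,0],"rot": [0,0,0]}])

```text
t: 4.0
tool_pos: [0.6127, -0.128, 0.0206]
tool_rot: [3.131, 0.25, -0.002]
contact_force: [-6.4, -0.8, 4.7]
gripper_width: 0.06
gripper_force: 3.4
```

>>> send_rows(commands=[{"hand": 60,"travel": [1.5,0,0],"rot": [0,0,0]},{"hand": 60,"travel": [0,0,0],"rot": [0,0,0]}])

```text
t: 4.17
tool_pos: [0.6127, -0.128, 0.0205]
tool_rot: [3.131, 0.249, -0.007]
contact_force: [-13.1, -1.1, 10.2]
gripper_width: 0.0598
gripper_force: 6.8
```

>>> send_rows(commands=[{"hand": 60,"travel": [1.5,0,0],"rot": [0,0,0]},{"hand": 60,"travel": [0,0,0],"rot": [0,0,0]}])

```text
t: 4.33
tool_pos: [0.6127, -0.128, 0.0204]
tool_rot: [3.131, 0.249, -0.011]
contact_force: [-20.4, -1.0, 15.6]
gripper_width: 0.0597
gripper_force: 10.1
```

>>> send_rows(commands=[{"hand": 60,"travel": [-20,0,0],"rot": [0,0,0]},{"hand": 60,"travel": [-30,0,-10],"rot": [0,0,0]},{"hand": 60,"travel": [-10,0,-38],"rot": [0,0,0]},{"hand": 60,"travel": [0,0,-41],"rot": [0,0,0]},{"hand": 60,"travel": [0,0,-41],"rot": [0,0,0]}])

```text
t: 4.75
tool_pos: [0.5564, -0.1367, 0.1521]
tool_rot: [3.132, 0.25, 0.001]
contact_force: [2.0, -0.1, 0.1]
gripper_width: 0.0602
gripper_force: 0.0
```

```bash
python3 - <<'E'
from h import *
import json
s=env.observe();print(s["t"],s["tool_pos"],s["contact_force"])
c=cams.get_calibration("wrist");im=cams.capture("wrist")[:,:,::-1].copy()
json.dump({k:np.array(v).tolist() for k,v in c.items()},open("w3.json","w"));cv2.imwrite("pics/w3.png",im)
b=blobs(im,(0,0,120),(179,70,255),amin=150,roi=(120,0,400,220))
for a,p,k in b[:6]:
    q,r=cv2.minEnclosingCircle(k);print(a,np.round(q,1),round(r,1),plane(c,q,.066))
t=cv2.imread("pics/top0.png");ct=cams.get_calibration("top")
r=blobs(t,(0,150,80),(4,255,255),roi=(140,150,170,200))[0][1];print("red",r,plane(ct,r,.1),plane(ct,(152.2,188.7),.1))
E
```

```text
4.75 [ 0.5563961  -0.13666604  0.15208595] [ 2.01548869 -0.12740024  0.13229201]
37736 [259.5 109.5] 177.3 [ 0.6228147  -0.13289246  0.066     ]
840 [294.  42.] 17.5 [ 0.67133992 -0.14893705  0.066     ]
834 [188.5  41. ] 17.1 [ 0.66045236 -0.07684394  0.066     ]
red [147.80701754 158.57894737] [0.60992446 0.31394306 0.1       ] [0.52090077 0.299222   0.1       ]
```

View pics/w3.png

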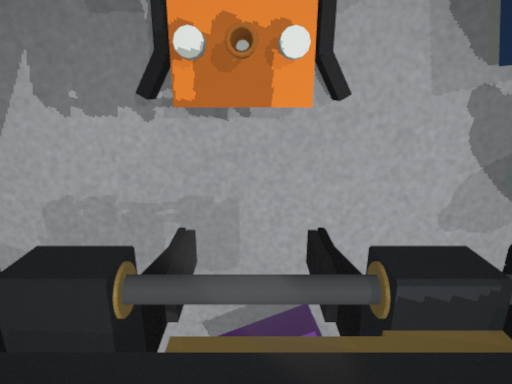

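The rack sits between the rails with its mouth at (242,41). Next I'll move to the swab.

```bash
python3 - <<'E'
from h import *
print(need([.5205,.2992,.2],.1637))
t=cams.capture("top")[:,:,::-1].copy();cv2.imwrite("pics/t3.png",t)
E
```

```text
(array([  29.7, -437. ,  -40.3]), array([ 0.005 , -0.0119, -0.004 ]))
```

>>> send_rows(commands=[{"hand": 60,"travel": [3,-36,-8],"rot": [0,0,0]},{"hand": 60,"travel": [3,-40,-8],"rot": [0,0,0]},{"hand": 60,"travel": [3,-40,-8],"rot": [0,0,0]},{"hand": 60,"travel": [3,-40,-8],"rot": [0,0,0]},{"hand": 60,"travel": [3,-40,-8],"rot": [0,0,0]}])

```text
t: 5.27
tool_pos: [0.5409, 0.0614, 0.1915]
tool_rot: [-3.132, -0.25, -0.004]
contact_force: [1.2, 0.5, -0.4]
gripper_width: 0.0601
gripper_force: 0.0
```

>>> send_rows(commands=[{"hand": 60,"travel": [3,-40,0],"rot": [0,0,0]},{"hand": 60,"travel": [3,-40,0],"rot": [0,0,0]},{"hand": 60,"travel": [3,-40,0],"rot": [0,0,0]},{"hand": 60,"travel": [3,-40,0],"rot": [0,0,0]},{"hand": 60,"travel": [3,-40,0],"rot": [0,0,0]}])

```text
t: 5.68
tool_pos: [0.5238, 0.2615, 0.1911]
tool_rot: [-3.131, -0.25, -0.004]
contact_force: [0.6, 0.3, 0.5]
gripper_width: 0.0599
gripper_force: 0.0
```

>>> send_rows(commands=[{"hand": 60,"travel": [0,-30,0],"rot": [0,0,0]},{"hand": 60,"travel": [0,-11,0],"rot": [0,0,0]},{"hand": 60,"travel": [0,0,0],"rot": [0,0,0]}])

```text
t: 5.93
tool_pos: [0.5158, 0.3041, 0.1908]
tool_rot: [-3.128, -0.259, -0.002]
contact_force: [-0.8, -0.1, 0.5]
gripper_width: 0.0598
gripper_force: 0.0
```

```bash
python3 - <<'E'
from h import *
import json
s=env.observe();print(s["t"],s["tool_pos"],s["tool_rot"],need([.5205,.2992,.2],.1637))
c=cams.get_calibration("wrist");im=cams.capture("wrist")[:,:,::-1].copy()
json.dump({k:np.array(v).tolist() for k,v in c.items()},open("w4.json","w"));cv2.imwrite("pics/w4.png",im)
t=cams.capture("top")[:,:,::-1].copy();cv2.imwrite("pics/t4.png",t)
for n,B in (("b",((105,150,60),(125,255,255))),("r",((0,150,80),(4,255,255)))):
  for a,p,k in blobs(im,*B,amin=60)[:3]: print(n,a,p,cv2.boundingRect(k),plane(c,p,.1))
ct=cams.get_calibration("top")
w=blobs(t,(0,0,150),(179,60,255),roi=(260,100,330,165))
for a,p,k in w: print(a,p,plane(ct,p,.066))
cv2.imwrite("pics/wt4.png",np.hstack([im,cv2.resize(t[85:185,245:320],(288,384),interpolation=2)]))
E
```

```text
5.9333 [0.51577231 0.30408676 0.19076909] [-3.12805546e+00 -2.59380837e-01 -1.53601775e-03] (array([ 3.9,  5.6, -9.2]), array([-0.0027, -0.0012,  0.0018]))
b 1889 [114.14293277 178.6638433 ] (35, 127, 97, 117) [0.51032272 0.41311039 0.1       ]
b 831 [256.76413959 190.99879663] (243, 173, 29, 36) [0.51892802 0.29962632 0.1       ]
r 875 [256.904  69.64 ] (241, 52, 33, 36) [0.60915746 0.31499605 0.1       ]
1249 [295.79103283 113.82866293] [ 0.7541612  -0.12547052  0.066     ]
40 [279.075 143.8  ] [ 0.66200165 -0.07506265  0.066     ]
38 [302.94736842 140.07894737] [ 0.67376746 -0.14745601  0.066     ]
15 [326.93333333 105.2       ] [ 0.78110834 -0.22011753  0.066     ]
```

View pics/wt4.png

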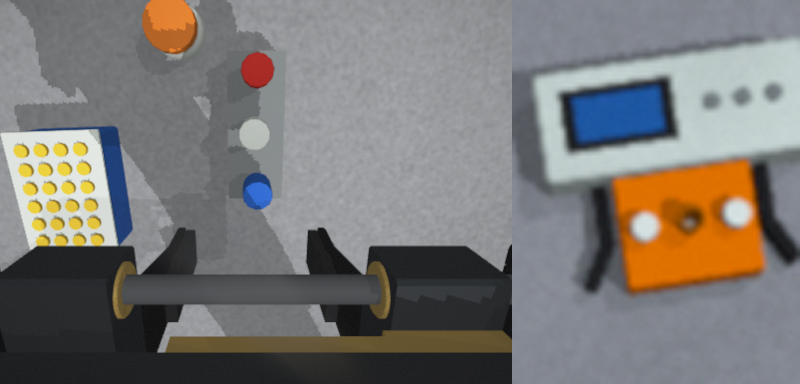

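The right panel shows the rack flush against the housing between the rails: mouth about (0.668,-0.112), matching the reader origin of (0.668,-0.112). The left panel shows the blue cap at (257,191), nearest the fingers. Triangulated cap height is 0.097, as expected. Descending to grasp.

>>> send_rows(commands=[{"hand": 60,"travel": [3.4,5.3,0],"rot": [0,0,0]},{"hand": 60,"travel": [0,0,38],"rot": [0,0,0]},{"hand": 60,"travel": [0,0,38],"rot": [0,0,0]},{"hand": 60,"travel": [0,0,28],"rot": [0,0,0]},{"hand": 60,"travel": [0,0,10],"rot": [0,0,0]}])

```text
t: 6.45
tool_pos: [0.5206, 0.2908, 0.0718]
tool_rot: [3.129, 0.245, -0.007]
contact_force: [-0.9, -0.9, 0.8]
gripper_width: 0.0599
gripper_force: 0.0
```

>>> send_rows(commands=[{"hand": 45,"travel": [0,0,0],"rot": [0,0,0]},{"hand": 15,"travel": [0,0,0],"rot": [0,0,0]},{"hand": 15,"travel": [0,0,0],"rot": [0,0,0]},{"hand": 15,"travel": [0,0,0],"rot": [0,0,0]},{"hand": 15,"travel": [0,0,0],"rot": [0,0,0]}])

```text
t: 6.87
tool_pos: [0.5223, 0.2954, 0.0778]
tool_rot: [-3.131, -0.25, -0.004]
contact_force: [0.7, -0.2, -0.2]
gripper_width: 0.0345
gripper_force: 0.2
```

>>> send_rows(commands=[{"hand": 15,"travel": [0,0,0],"rot": [0,0,0]},{"hand": 15,"travel": [0,0,0],"rot": [0,0,0]},{"hand": 15,"travel": [0,0,0],"rot": [0,0,0]}])

```text
t: 7.12
tool_pos: [0.5217, 0.2983, 0.0778]
tool_rot: [-3.127, -0.253, -0.005]
contact_force: [-0.1, 6.2, 2.9]
gripper_width: 0.023
gripper_force: 29.4
```

>>> send_rows(commands=[{"hand": 15,"travel": [0,-1,-4],"rot": [0,0,0]},{"hand": 15,"travel": [0,0,-10],"rot": [0,0,0]},{"hand": 15,"travel": [0,0,-15],"rot": [0,0,0]}])

```text
t: 7.37
tool_pos: [0.5204, 0.297, 0.1047]
tool_rot: [-3.13, -0.253, 0.002]
contact_force: [1.0, 1.3, -1.0]
gripper_width: 0.0236
gripper_force: 29.3
```

>>> send_rows(commands=[{"hand": 15,"travel": [0,0,-20],"rot": [0,0,0]},{"hand": 15,"travel": [0,0,-25],"rot": [0,0,0]},{"hand": 15,"travel": [0,0,-25],"rot": [0,0,0]},{"hand": 15,"travel": [0,0,-10],"rot": [0,0,0]},{"hand": 15,"travel": [0,0,0],"rot": [0,0,0]}])

```text
t: 7.78
tool_pos: [0.5224, 0.2969, 0.1881]
tool_rot: [-3.13, -0.251, -0.007]
contact_force: [0.4, -0.1, -0.0]
gripper_width: 0.0234
gripper_force: 29.2
```

```bash
python3 - <<'E'
from h import *
import json
s=env.observe();print(s["t"],s["tool_pos"],s["tool_rot"],s["contact_force"],s["gripper_width"],need([.6670,-.112,.19],.1526))
c=cams.get_calibration("wrist");im=cams.capture("wrist")[:,:,::-1].copy()
json.dump({k:np.array(v).tolist() for k,v in c.items()},open("w5.json","w"));cv2.imwrite("pics/w5.png",im)
sd=cams.capture("side")[:,:,::-1].copy();cv2.imwrite("pics/s5.png",sd)
cs=cams.get_calibration("side");u,v=proj(cs,np.array(s["tool_pos"])).astype(int);print(u,v)
v=np.clip(v,60,320);u=np.clip(u,60,450)
cv2.imwrite("pics/ws5.png",np.hstack([im[:,100:420],cv2.resize(sd[v-60:v+60,u-60:u+60],(384,384),interpolation=2)]))
E
```

```text
7.7833 [0.52236081 0.29692745 0.18806672] [-3.12993984 -0.25059551 -0.00708742] [ 0.39366562 -0.07908477 -0.04766981] 0.02339029815870292 (array([ 77.7, 426.7,  -2.1]), array([-0.0013, -0.0046,  0.0072]))
187 229
```

View pics/ws5.png

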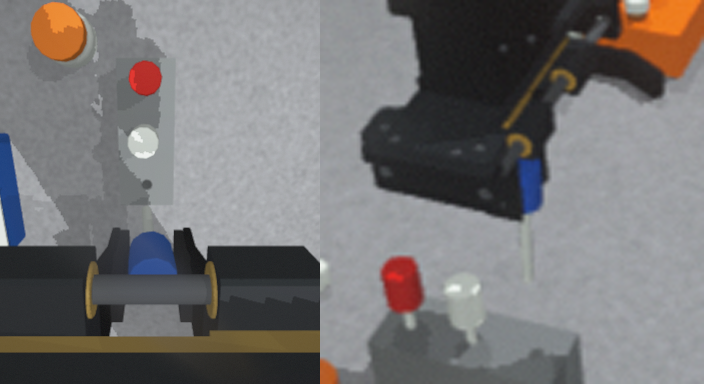

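The blue swab is held upright between the fingers (cap at wrist (252,255)), and the red and white swabs are undisturbed. Moving to the vial.

>>> send_rows(commands=[{"hand": 15,"travel": [0,30,0],"rot": [0,0,0]},{"hand": 15,"travel": [6,36,0],"rot": [0,0,0]},{"hand": 15,"travel": [8,38,0],"rot": [0,0,0]},{"hand": 15,"travel": [8,38,0],"rot": [0,0,0]},{"hand": 15,"travel": [8,38,0],"rot": [0,0,0]}])

```text
t: 8.3
tool_pos: [0.5788, 0.1209, 0.1831]
tool_rot: [3.131, 0.251, -0.004]
contact_force: [1.2, 0.5, -1.0]
gripper_width: 0.0236
gripper_force: 29.2
```

>>> send_rows(commands=[{"hand": 15,"travel": [8,38,0],"rot": [0,0,0]},{"hand": 15,"travel": [8,38,0],"rot": [0,0,0]},{"hand": 15,"travel": [8,38,0],"rot": [0,0,0]},{"hand": 15,"travel": [8,38,0],"rot": [0,0,0]},{"hand": 15,"travel": [8,38,0],"rot": [0,0,0]}])

```text
t: 8.72
tool_pos: [0.6486, -0.0603, 0.1828]
tool_rot: [-3.131, -0.251, 0.005]
contact_force: [0.3, 0.9, 0.2]
gripper_width: 0.0237
gripper_force: 29.2
```

>>> send_rows(commands=[{"hand": 15,"travel": [8,30,0],"rot": [0,0,0]},{"hand": 15,"travel": [2,20,0],"rot": [0,0,0]},{"hand": 15,"travel": [0,7,0],"rot": [0,0,0]},{"hand": 15,"travel": [0,0,0],"rot": [0,0,0]},{"hand": 15,"travel": [0,0,0],"rot": [0,0,0]}])

```text
t: 9.13
tool_pos: [0.6673, -0.1116, 0.1836]
tool_rot: [-3.13, -0.252, 0.003]
contact_force: [0.0, 0.5, -0.7]
gripper_width: 0.0233
gripper_force: 29.2
```

```bash
python3 - <<'E'
from h import *
s=env.observe();print(s["t"],s["tool_pos"],s["tool_rot"],s["contact_force"],need([.6685,-.112,.16],.1526))
E
```

```text
9.1333 [ 0.66734677 -0.11158203  0.18363666] [-3.13007942 -0.25156886  0.0031313 ] [ 0.0338054   0.50496985 -0.73462242] (array([ 1.1,  0.6, 23.6]), array([-0.0016,  0.0019,  0.0078]))
```

>>> send_rows(commands=[{"hand": 15,"travel": [1,0.5,15],"rot": [0,0,0]},{"hand": 15,"travel": [0,0,13],"rot": [0,0,0]},{"hand": 15,"travel": [0,0,0],"rot": [0,0,0]},{"hand": 15,"travel": [0,0,0],"rot": [0,0,0]}])

```text
t: 9.47
tool_pos: [0.6682, -0.1117, 0.1559]
tool_rot: [-3.13, -0.254, 0.004]
contact_force: [0.1, 0.1, -0.0]
gripper_width: 0.0233
gripper_force: 29.2
```

```bash
python3 - <<'E'
from h import *
import json
s=env.observe();print(s["t"],s["tool_pos"])
c=cams.get_calibration("wrist");im=cams.capture("wrist")[:,:,::-1].copy()
json.dump({k:np.array(v).tolist() for k,v in c.items()},open("w6.json","w"));cv2.imwrite("pics/w6.png",im)
sd=cams.capture("side")[:,:,::-1].copy();cv2.imwrite("pics/s6.png",sd)
cs=cams.get_calibration("side")
X=np.array(s["tool_pos"]);print("proj tip side",proj(cs,X-[0,0,.068]),"wrist",proj(c,X-[0,0,.068]),"mouth est wrist",proj(c,np.array([.667,-.112,.075])),"mouth side",proj(cs,np.array([.667,-.112,.075])))
a=cv2.resize(im[100:280,170:340],(510,540),interpolation=2);u,v=proj(cs,X-[0,0,.06]).astype(int)
b=cv2.resize(sd[v-40:v+32,u-20:u+18],(285,540),interpolation=2);print("crop b origin",u-20,v-40)
cv2.imwrite("pics/ws6.png",np.hstack([a,b]))
E
```

```text
9.4667 [ 0.66821428 -0.11166207  0.15594859]
proj tip side [228.6426094  152.91179056] wrist [250.29312325 202.82817799] mouth est wrist [250.54545065 198.82211068] mouth side [229.26600972 156.88248981]
crop b origin 208 110
```

View pics/ws6.png

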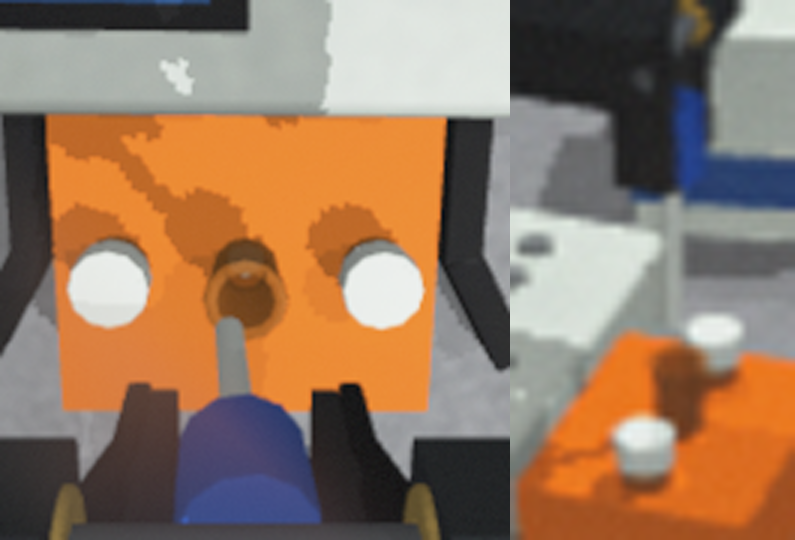

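Wrist crop: tip at full-frame (246.7,206.7), mouth centre at (252.2,199). I'll work out the offset between them.

```bash
python3 - <<'E'
from h import *
import json
c=json.load(open("w6.json"));cs=cams.get_calibration("side");R=tool()[1]
m=plane(c,(252.2,199),.075);print("mouth",m,"rack center from mouth in caps", [plane(c,(170+u/3,100+v/3),.066) for u,v in((109,289),(383,290))])
side=lambda x,y:(208+x/7.5,110+y/7.5)
tip=(246.7,206.2)
t=plane(c,tip,.088);print("tip z.088",t,"delta tool mm",R.T@(m-t)*1000)
t=plane(c,tip,.084);print("delta z.084",R.T@(m-t)*1000)
print("mouth tri w/side rim centre",tri(c,(252.2,199),cs,side(680-510,355)))
# collar: cap lower edge centre: where shaft meets cap
k=plane(c,(170+240/3,100+397/3),.153);print("shaft at cap front",k, "tool",tool()[0])
E
```

```text
mouth [ 0.66706287 -0.1132923   0.075     ] rack center from mouth in caps [array([ 0.66035852, -0.07702963,  0.066     ]), array([ 0.67189285, -0.14954772,  0.066     ])]
tip z.088 [ 0.66519265 -0.10945488  0.088     ] delta tool mm [ 1.22786566  4.08814267 13.0001119 ]
delta z.084 [2.68080975 4.15214034 9.00060205]
mouth tri w/side rim centre (array([ 0.66516363, -0.11423008,  0.07222286]), np.float64(0.0011986731688288985))
shaft at cap front [ 0.6739873  -0.11085315  0.153     ] tool [ 0.66924659 -0.11245187  0.15753476]
```

The swab leans about 0.05 rad in the grip, sideways along tool y. I'll rotate to correct it, shift, and measure again numerically.

>>> send_rows(commands=[{"hand": 15,"travel": [1.5,1,0],"rot": [-0.05,0,0]},{"hand": 15,"travel": [0,0,0],"rot": [0,0,0]},{"hand": 15,"travel": [0,0,0],"rot": [0,0,0]},{"hand": 15,"travel": [0,0,0],"rot": [0,0,0]}])

```text
t: 9.9
tool_pos: [0.671, -0.1137, 0.1576]
tool_rot: [3.083, 0.247, 0.007]
contact_force: [-0.1, -0.6, -0.3]
gripper_width: 0.0236
gripper_force: 29.2
```

```bash
cat > tipm.py <<'E'
from h import *
import sys
def shaft(c,im,name):
    h=cv2.cvtColor(im,cv2.COLOR_BGR2HSV);m=cv2.inRange(h,(0,0,60),(179,110,255));rows=[]
    for v in range(190,240):
        r=np.where(m[v,225:275])[0]+225
        if len(r): 
            g=np.split(r,np.where(np.diff(r)>1)[0]+1);g=max(g,key=len)
            if 3<=len(g)<=16: rows.append((v,g.mean(),len(g)))
    return rows
if __name__=="__main__":
    import json
    s=env.observe();R=tool()[1];print(s["t"],s["tool_pos"],need(s["tool_pos"],.1526)[1],s["contact_force"])
    if len(sys.argv)>1: c=json.load(open("w6.json"));im=cv2.imread("pics/w6.png")
    else: c=cams.get_calibration("wrist");im=cams.capture("wrist")[:,:,::-1].copy();cv2.imwrite("pics/w7.png",im);json.dump({k:np.array(v).tolist() for k,v in c.items()},open("w7.json","w"))
    r=shaft(c,im,"");print([(v,round(u,1),n) for v,u,n in r][::2])
    B=max(blobs(im,(105,100,30),(125,255,255),roi=(200,200,300,285)),key=lambda b:b[0]);k=B[2].reshape(-1,2)
    for v in (240,255,265): q=k[abs(k[:,1]-v)<=1,0];print("cap",v,q.min(),q.max())
    n=np.linalg.inv(np.array(c["T"]))[:3,:3]@[0,0,-1];print("nadir px",c["fx"]*n[0]/n[2]+c["cx"],c["fy"]*n[1]/n[2]+c["cy"])
    for z in (.084,.088): print("mouth(.667,-.1133) px",proj(c,np.array([.66706,-.11329,.075])))
    o=[b for b in blobs(im,(5,150,20),(20,255,140),roi=(225,180,280,225),amin=60)][:2]
    for a,p,kk in o: print("dark orange",a,p,cv2.boundingRect(kk))
E
python3 tipm.py old; python3 tipm.py
```

```text
9.9 [ 0.67096181 -0.11374771  0.15760789] [ 0.0492 -0.0008  0.0075] [-0.13077826 -0.57109441 -0.30116597]
[(206, np.float64(246.0), 7), (208, np.float64(246.0), 9), (210, np.float64(246.0), 9), (212, np.float64(246.5), 10), (214, np.float64(246.5), 10), (216, np.float64(246.5), 10), (218, np.float64(246.5), 10), (220, np.float64(247.0), 9), (222, np.float64(247.5), 10), (224, np.float64(247.5), 10), (226, np.float64(247.5), 10), (228, np.float64(248.0), 11), (230, np.float64(248.0), 11), (232, np.float64(246.5), 8), (234, np.float64(245.0), 11), (236, np.float64(244.0), 15)]
cap 240 251 268
cap 255 261 273
cap 265 229 274
nadir px 251.79121649855438 88.18795306093979
mouth(.667,-.1133) px [252.19648687 199.00299811]
mouth(.667,-.1133) px [252.19648687 199.00299811]
dark orange 249 [251.97590361 199.437751  ] (243, 192, 19, 17)
dark orange 121 [250.7768595  184.51239669] (241, 180, 21, 12)
9.9 [ 0.67096181 -0.11374771  0.15760789] [ 0.0492 -0.0008  0.0075] [-0.13077826 -0.57109441 -0.30116597]
[(206, np.float64(246.0), 7), (208, np.float64(246.0), 9), (210, np.float64(245.5), 10), (212, np.float64(246.0), 9), (214, np.float64(246.5), 10), (216, np.float64(246.5), 10), (218, np.float64(246.5), 10), (220, np.float64(247.0), 9), (222, np.float64(247.5), 10), (224, np.float64(247.5), 10), (226, np.float64(247.5), 10), (228, np.float64(248.0), 11), (230, np.float64(248.0), 11), (232, np.float64(246.5), 8), (234, np.float64(245.5), 12), (236, np.float64(244.0), 15)]
cap 240 252 268
cap 255 262 273
cap 265 229 275
nadir px 234.42735139717192 89.21881064612546
mouth(.667,-.1133) px [243.76402692 201.56102457]
mouth(.667,-.1133) px [243.76402692 201.56102457]
dark orange 209 [242.67942584 201.00956938] (234, 194, 19, 17)
dark orange 119 [241.29411765 187.21848739] (232, 182, 21, 14)
```

The shaft is now vertical: its slope is 0.083 per row and the nadir predicts 0.09. The tip needs about 2 mm in -x and 1.7 mm in -y (tool axes). Straight down is now (0,-0.05,1) in tool axes.

>>> send_rows(commands=[{"hand": 15,"travel": [-2,-1.7,0],"rot": [0,0,0]},{"hand": 15,"travel": [0,-0.25,5],"rot": [0,0,0]},{"hand": 15,"travel": [0,0,0],"rot": [0,0,0]},{"hand": 15,"travel": [0,0,0],"rot": [0,0,0]}])

```text
t: 10.28
tool_pos: [0.6682, -0.1128, 0.1514]
tool_rot: [3.082, 0.246, 0.005]
contact_force: [1.1, 0.5, 0.0]
gripper_width: 0.0233
gripper_force: 29.2
```

```bash
python3 tipm.py | grep -v cap
```

```text
10.2833 [ 0.66817853 -0.1128465   0.15138626] [0.0496 0.0007 0.0068] [1.10974394 0.49682482 0.01032239]
[(206, np.float64(246.0), 7), (208, np.float64(246.0), 9), (210, np.float64(245.5), 10), (212, np.float64(246.5), 10), (214, np.float64(246.5), 10), (216, np.float64(246.5), 10), (218, np.float64(246.5), 10), (220, np.float64(247.0), 9), (222, np.float64(247.5), 10), (224, np.float64(247.5), 10), (226, np.float64(247.5), 10), (228, np.float64(247.5), 10), (230, np.float64(248.0), 11), (232, np.float64(246.5), 8), (234, np.float64(245.5), 12)]
nadir px 234.28540793274033 88.67222098326654
mouth(.667,-.1133) px [245.70484545 200.82086594]
mouth(.667,-.1133) px [245.70484545 200.82086594]
dark orange 225 [244.92444444 200.25777778] (236, 193, 19, 17)
dark orange 128 [242.625     186.2578125] (233, 181, 22, 14)
```

The tip is now within about 0.5 mm of being over the mouth. Inserting.

>>> send_rows(commands=[{"hand": 15,"travel": [0,-0.7,10],"rot": [0,0,0]},{"hand": 15,"travel": [0,-0.5,10],"rot": [0,0,0]},{"hand": 15,"travel": [0,0,0],"rot": [0,0,0]}])

```text
t: 10.58
tool_pos: [0.6671, -0.1124, 0.1288]
tool_rot: [3.083, 0.247, 0.0]
contact_force: [-0.6, 0.6, -0.8]
gripper_width: 0.0236
gripper_force: 29.2
```

>>> send_rows(commands=[{"hand": 15,"travel": [0,-0.5,8],"rot": [0,0,0]},{"hand": 15,"travel": [0,-0.5,8],"rot": [0,0,0]},{"hand": 15,"travel": [0,0,0],"rot": [0,0,0]}])

```text
t: 10.83
tool_pos: [0.6675, -0.1121, 0.1136]
tool_rot: [3.083, 0.247, 0.002]
contact_force: [0.2, -0.1, -0.2]
gripper_width: 0.0232
gripper_force: 29.2
```

>>> send_rows(commands=[{"hand": 15,"travel": [0,-0.4,7],"rot": [0,0,0]},{"hand": 15,"travel": [0,-0.3,6],"rot": [0,0,0]},{"hand": 15,"travel": [0,0,0],"rot": [0,0,0]}])

```text
t: 11.08
tool_pos: [0.6681, -0.1122, 0.1017]
tool_rot: [3.082, 0.247, 0.005]
contact_force: [1.0, 0.1, -0.5]
gripper_width: 0.0233
gripper_force: 29.1
```

>>> send_rows(commands=[{"hand": 15,"travel": [0,-0.3,6],"rot": [0,0,0]},{"hand": 15,"travel": [0,-0.3,6],"rot": [0,0,0]},{"hand": 15,"travel": [0,0,0],"rot": [0,0,0]}])

```text
t: 11.33
tool_pos: [0.6681, -0.1122, 0.0898]
tool_rot: [3.082, 0.247, 0.005]
contact_force: [0.8, -1.3, 1.3]
gripper_width: 0.0234
gripper_force: 29.1
```

>>> send_rows(commands=[{"hand": 15,"travel": [0,-0.2,4],"rot": [0,0,0]},{"hand": 15,"travel": [0,-0.1,3],"rot": [0,0,0]},{"hand": 15,"travel": [0,0,0],"rot": [0,0,0]}])

```text
t: 11.58
tool_pos: [0.6683, -0.1122, 0.0832]
tool_rot: [3.082, 0.247, 0.005]
contact_force: [-0.5, 0.2, 2.8]
gripper_width: 0.0237
gripper_force: 29.1
```

>>> send_rows(commands=[{"hand": 15,"travel": [0,-0.1,2],"rot": [0,0,0]},{"hand": 15,"travel": [0,-0.1,1.5],"rot": [0,0,0]},{"hand": 15,"travel": [0,0,0],"rot": [0,0,0]}])

```text
t: 11.83
tool_pos: [0.6684, -0.1122, 0.0801]
tool_rot: [3.082, 0.247, 0.006]
contact_force: [0.4, -0.8, 2.5]
gripper_width: 0.0234
gripper_force: 29.1
```

>>> send_rows(commands=[{"hand": 15,"travel": [0,0,1.5],"rot": [0,0,0]},{"hand": 15,"travel": [0,0,0],"rot": [0,0,0]}])

```text
t: 12.0
tool_pos: [0.6685, -0.1123, 0.0787]
tool_rot: [3.082, 0.247, 0.006]
contact_force: [0.4, 0.2, 3.6]
gripper_width: 0.0236
gripper_force: 29.1
```

>>> send_rows(commands=[{"hand": 15,"travel": [0,0,1.5],"rot": [0,0,0]},{"hand": 15,"travel": [0,0,0],"rot": [0,0,0]}])

```text
t: 12.17
tool_pos: [0.6688, -0.1122, 0.0779]
tool_rot: [3.082, 0.247, 0.007]
contact_force: [-1.5, 1.0, 6.7]
gripper_width: 0.0234
gripper_force: 29.4
```

>>> send_rows(commands=[{"hand": 15,"travel": [0,0,1.5],"rot": [0,0,0]},{"hand": 15,"travel": [0,0,0],"rot": [0,0,0]}])

```text
t: 12.33
tool_pos: [0.6689, -0.112, 0.0777]
tool_rot: [3.082, 0.247, 0.008]
contact_force: [-4.9, 1.0, 15.7]
gripper_width: 0.0234
gripper_force: 29.6
```

>>> send_rows(commands=[{"hand": 15,"travel": [0,0,1.5],"rot": [0,0,0]},{"hand": 15,"travel": [0,0,0],"rot": [0,0,0]},{"hand": 15,"travel": [0,0,0],"rot": [0,0,0]}])

```text
t: 12.58
tool_pos: [0.669, -0.112, 0.0774]
tool_rot: [3.081, 0.247, 0.008]
contact_force: [-9.9, 3.1, 25.7]
gripper_width: 0.0231
gripper_force: 29.9
```

The cap is seated: force has risen to 26 N with almost no travel. I'll relax the press, open and retreat.

>>> send_rows(commands=[{"hand": 15,"travel": [0,0,-2.5],"rot": [0,0,0]},{"hand": 15,"travel": [0,0,0],"rot": [0,0,0]},{"hand": 45,"travel": [0,0,0],"rot": [0,0,0]},{"hand": 45,"travel": [0,0,0],"rot": [0,0,0]},{"hand": 45,"travel": [0,0,0],"rot": [0,0,0]}])

```text
t: 13.0
tool_pos: [0.668, -0.1125, 0.076]
tool_rot: [3.082, 0.247, 0.004]
contact_force: [0.3, -0.2, 0.3]
gripper_width: 0.0362
gripper_force: 0.0
```

>>> send_rows(commands=[{"hand": 45,"travel": [0,0,0],"rot": [0,0,0]},{"hand": 45,"travel": [0,-1,-15],"rot": [0,0,0]},{"hand": 45,"travel": [0,1,-30],"rot": [0.05,0,0]},{"hand": 45,"travel": [0,0,-35],"rot": [0,0,0]},{"hand": 45,"travel": [-20,0,-30],"rot": [0,0,0]}])

```text
t: 13.42
tool_pos: [0.6502, -0.1128, 0.1891]
tool_rot: [-3.13, -0.251, -0.003]
contact_force: [0.1, -0.4, 0.7]
gripper_width: 0.0449
gripper_force: 0.0
```

>>> send_rows(commands=[{"hand": 45,"travel": [-35,0,0],"rot": [0,0,0]},{"hand": 45,"travel": [-35,0,0],"rot": [0,0,0]},{"hand": 45,"travel": [0,0,0],"rot": [0,0,0]},{"hand": 45,"travel": [0,0,0],"rot": [0,0,0]}])

```text
t: 13.75
tool_pos: [0.578, -0.1252, 0.1882]
tool_rot: [3.13, 0.248, 0.001]
contact_force: [1.0, 0.1, -0.4]
gripper_width: 0.0457
gripper_force: 0.0
```

```bash
python3 - <<'E'
from h import *
s=env.observe();print(s["t"],s["tool_pos"],s["contact_force"])
c=cams.get_calibration("wrist");im=cams.capture("wrist")[:,:,::-1].copy();cv2.imwrite("pics/w8.png",im)
cs=cams.get_calibration("side");sd=cams.capture("side")[:,:,::-1].copy();cv2.imwrite("pics/s8.png",sd)
B=((105,120,50),(125,255,255))
u,v=proj(cs,np.array([.667,-.113,.09])).astype(int)
bs=blobs(sd,*B,roi=(u-12,v-15,u+12,v+15));bw=blobs(im,*B,roi=(200,20,300,200))
for a,p,k in bs[:2]: print("side",a,p,cv2.boundingRect(k))
for a,p,k in bw[:3]: print("wrist",a,p,cv2.boundingRect(k),plane(c,p,.1))
if bs and bw: print(tri(c,bw[0][1],cs,bs[0][1]))
for z in (.075,.105): print(z,proj(cs,np.array([.667,-.113,z])))
cv2.imwrite("pics/ws8.png",np.hstack([im[:,80:400],cv2.resize(sd[v-35:v+35,u-35:u+35],(384,384),interpolation=2)]))
E
```

```text
13.75 [ 0.57798157 -0.12522427  0.18816576] [ 0.96394268  0.12874858 -0.43542138]
side 85 [230.32941176 152.62352941] (227, 147, 8, 13)
wrist 834 [251.58033573  79.66906475] (236, 63, 32, 34) [ 0.66397594 -0.11270328  0.1       ]
(array([ 0.66390694, -0.11288006,  0.08942144]), np.float64(0.00039618011861723717))
0.075 [229.44293294 156.70870832]
0.105 [229.01696745 147.54766884]
```

View pics/ws8.png

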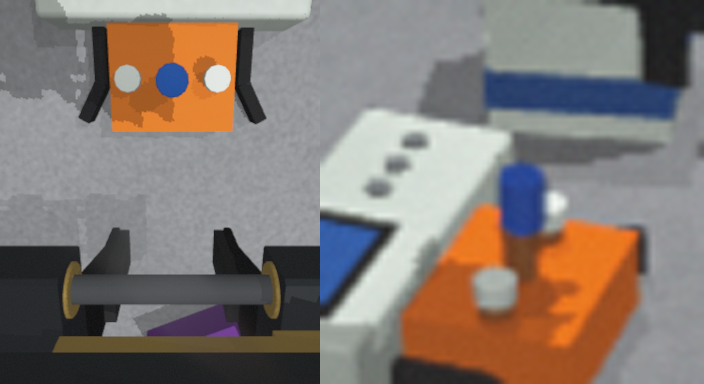

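The blue cap sits on the vial rim, upright and in line between the white caps: wrist (252,79), triangulated at z 0.089 against 0.090 expected. The rack is flush with the reader and the gripper is clear.

```bash
python3 -c "
from workcell import workorder
print(workorder.sign_off())"
```

```text
the job is handed in; nothing more can be done
None
```

I slid the orange rack fully home in the reader bay, pushed the blue swab down until its cap sat on the vial's rim, and handed the job in at about 14 s; the sign-off returned no verdict.

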